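# Wedge the spring clip off the jig's pin

## Task

Take the flat tapered wedge from the tool rack and press it straight down between the pin of the stone-holding jig and the back of the spring clip, so that the clip is spread and slides off the pin; do not touch the clip with the gripper itself. Leave the clip lying on top of the jig, clear of the pin, and hang the wedge back in the rack where it was.

Things in the scene. Friction and masses are not known exactly. Their poses are not given: they have to be found in the camera images.
- wedge: Steel wedge hung upright, z up. Origin: centre of the underside of its collar (56 x 52 x 6 mm). Wooden handle above: rectangular, 44 (x) by 24 (y) mm, from z=6 to 61; grasp across y, fingertips above z=10. Blade below: 12 wide (y), tip at z=-85; back face flat at x=+20, front slopes: x=+15 at the tip to x=-20 at z=-15, straight above. 0.35 kg.
- clip: U-shaped oiled steel spring clip, 6 mm thick, flat on the jig round its pin. Origin: underside, on the pin's axis at the start; axes as the jig's. Back at x=-42 to -34, 48 long (y). Sprung arms (inner faces y=+-16) end in bumps at x=+9 that catch behind the pin. It comes off towards -x: arms give 3 mm each, then snap shut; off after 15 mm. Wedging takes under 10 N.
- jig: Fixed wooden jig, top at z=80, with a stone under a steel strap. Origin: on the bench on the axis of its steel pin (d 20 mm; head d 28, z=87 to 92). x: from clip back past pin to stone. Below the gap between pin head and clip back is a channel, |y|<14, x=-110 to -12, open to the bench: the blade goes down there, its flat back beside the pin (wedge x = jig x), tip to z=20.
- rack: Fixed wooden rack, 326 mm long (y), top at z=95; origin on the bench under its middle. Slot 28 mm wide along y between two rails; the wedge (x axis along rack +y), a pointed punch and a round drift (both round-handled) hang in it by their collars in any order, at y=-86, 0, 86, handles up to z=160: lift the wedge's tip above them (by 160 mm) before moving aside.
There are look-alikes about, which are no part of the job. Leave any pink or yellow look-alike of the wedge alone.

How it is judged (in metres and radians):
On the way, in this order (a step that is already met when the one before it is completed fails the run):
1. the wedge's blade is down between the pin and the clip's back while the clip is still on the pin (x of wedge in the frame of jig between -0.075 and -0.018 m and y of wedge in the frame of jig between -0.02 and 0.02 m and z of wedge in the frame of jig below 0.165 m and x of clip in the frame of jig between -0.01 and 0.02 m), for 0.05 s.
2. with the wedge down there, the clip has been pushed off the pin (x of wedge in the frame of jig between -0.075 and -0.018 m and y of wedge in the frame of jig between -0.02 and 0.02 m and z of wedge in the frame of jig below 0.165 m and x of clip in the frame of jig between -0.08 and -0.015 m and y of clip in the frame of jig between -0.025 and 0.025 m and z of clip in the frame of jig between 0.07 and 0.09 m), for 0.1 s.
At the end, for the whole second after the job is handed in: The clip lies flat (10 deg) and still on the jig, off the pin: origin 15 to 80 mm from the pin axis towards jig -x, within 25 mm sideways, 70 to 90 mm above the bench. The wedge hangs upright (10 deg), still, within 25 mm of where it hung, collar on the rack (origin 89 to 103 mm high) (x of clip in the frame of jig between -0.08 and -0.015 m and y of clip in the frame of jig between -0.025 and 0.025 m and z of clip in the frame of jig between 0.07 and 0.09 m and angle between each of clip, wedge's own z axis and vertical below 0.17 rad and linear speed of each of clip, wedge below 0.03 m/s and distance of wedge from where it was at the start of the episode below 0.025 m and height (world z) of wedge between 0.089 and 0.103 m); the robot touches nothing.
It fails at once if the gripper's fingers touched the clip (contact force between the fingers and clip above 2 N).
It also fails if it takes over 53 s, if anything falls off the work surface, if the arm or the gripper's body presses on something with over 40 N, if the wrist force passes 120 N, or if a joint passes its speed limit or range.

## Robot

A 6-joint arm with a two-finger parallel gripper is mounted at the origin on the work surface. World frame = base frame: x ahead of the robot, y to its left, z up, the work surface at z = 0. Lengths are in mm, angles in rad, forces in N, time in s.
With the tool pointing down it reaches from about 250 to 800 mm from the base axis. Payload 3.9 kg.
Tool frame: the origin (TCP) lies on the centre line of the jaws, within the pads' length; the fingertips stand 22 mm ahead of it and the grasp point (between the pads) lies 3 mm ahead of it (manip.nose_length is the distance from the TCP to the fingertips, in mm); y points along the fingers, z is the direction in which the jaws open and shut, and the axes are right-handed (so a half turn about y gives the same grasp; the last joint's range is limited). The gripper opens to 85 mm and grips with 20 to 120 N. Pads are 22 mm wide; open, the fingers measure 114 mm over their backs; the gripper's body (76 mm by 85 mm) begins 54 mm behind the grasp point. The pads swing forward as they close: fully open they stand 13 mm farther back than shut.
Start: joints at [-1.223, 0.26, -0.138, 1.173, 0, 1.571], TCP at [178.931, -493.557, 253.304] pointing down, gripper open.
Joint ranges: [-2.78, 2.78], [-0.83, 1.72], [-1.28, 1.37], [-1.9, 2.12], [-1.57, 1.48], [-3.14, 3.14]. Speed limits (rad/s): [2.57, 2.57, 3.14, 3.14, 3.14, 3.14].

## Interface

Orientations are given as a 3x3 rotation matrix whose columns are the frame's x, y, z axes.
In Python, from cell import sensors, snapshot, camera_info, manip gives the robot as it stands.
- The arm moves only by the shell command python3 -m jog 'ROWS' [FORCE]. ROWS is JSON, a list of rows, each a list of 7 numbers: the turn, a rotation vector about the tool's x, y, z in rad, then the shift along the tool's x, y, z in m, then the finger opening in m, from 0 to 0.0854. A call has 1 to 20 rows; each row is the pose to reach, as a shift and turn from the pose measured when the call began, along the tool's axes at that moment; what a row does not reach only later rows make up. A row lasts 1/10 s, in which the tool goes at most 50 mm and 8.59 degrees, less where a joint would pass 70% of its speed; a pose out of reach is approached as far as the arm can. A call with a gripper value outside its range is refused whole. The fingers move at their own pace and stop on an object; FORCE is the grip in N (left out, the last holds). Time passes only in rows, so rows that repeat a pose let the fingers close. It gives the time, the measured TCP pose, the force and the opening at its end, in the units of the state.
- sensors.sense(): the state, without advancing time (a new reading comes with each control period).
- snapshot(name): name is "scene" or "top" or "wrist"; returns the picture (480x640x3 uint8, red, green, blue); there is no depth.
- camera_info(name): a dict with "vfov" (degrees; the focal length in pixels is half the picture's height over the tangent of half this angle, whatever the lens; pixels are square), "cx", "cy" (the principal point, pixels), "rvec" (rotation vector, rad) and "tvec" (3), from world to camera coordinates, as OpenCV has them; the wrist camera has in their place "hand_eye" (4x4, takes a point from camera to tool coordinates, whose origin is the TCP and whose axes are the tool frame's). Camera axes: x right, y down, z forward; pixel columns grow to the right and rows downward; lengths in mm; the calibration is good to about 2 mm. A picture is of the moment at which its call begins: read the wrist's pose just before it. camera_info takes no time and is no camera call.
- manip.finish_job(): hands the job in, once; it reports no verdict.
The state is a dict: "t": time; "joint_pos": joint angles; "qd": joint speeds; "joint_efforts": joint torques, N m; "tool_pos": TCP position; "ee_rot": TCP orientation; "ft_force": force on the tool from outside, world axes, zero at the start; "moment": the same for the moment, N m; "opening": finger opening in mm.
Only numpy, scipy, OpenCV 4.12 (cv2) and the standard library are available. Lean on these libraries where they do the work, as an engineer would, in place of code of your own. Each camera call takes 0.05 s, during which the arm holds its last target.

## Working session

There is one attempt and no reset: what is moved stays moved. The work goes in short steps, Python scripts to look and compute and a shell command to move; the robot and the scene stay as the last step left them, time stands still between calls to the robot, and variables do not carry over. Pictures are saved under pics/ and viewed, and the job is handed in when it is done.

```bash
ls; mkdir -p pics
python3 - <<'E'
from cell import sensors,snapshot,camera_info,manip
import cv2
s=sensors.sense();print(s)
for n in("scene","top","wrist"):
    print(n,camera_info(n)); cv2.imwrite(f"pics/{n}0.png",snapshot(n)[:,:,::-1])
E
```

```text
pics
{'t': 0.0, 'joint_pos': array([-1.22298916e+00,  2.60635690e-01, -1.39397025e-01,  1.17269814e+00,
        1.14886845e-05,  1.57081822e+00]), 'qd': array([-0.00030611, -0.00041424, -0.00087481,  0.00086859, -0.00028726,
       -0.00011433]), 'joint_efforts': array([-9.53846175e-04, -4.05678892e+01,  2.53922188e+01,  1.88297237e-02,
       -3.04898549e-05,  3.14476807e-06]), 'tool_pos': array([ 178.72030444, -492.94965717,  252.47962858]), 'ee_rot': array([[-9.40129840e-01, -6.48558345e-04,  3.40815878e-01],
       [-3.40816495e-01,  1.82260941e-03, -9.40128074e-01],
       [-1.14463189e-05, -9.99998129e-01, -1.93452888e-03]]), 'ft_force': array([-0.74016626,  0.97175105, -0.26594238]), 'moment': array([-0.00753371, -0.03200368,  0.01182994]), 'opening': 85.18210037110092}
scene {'vfov': 55.424829829249155, 'cx': 327.6443648577364, 'cy': 242.1841346473886, 'rvec': array([ 2.21935542,  0.72714556, -0.32556137]), 'tvec': array([-252.9911744 , -169.07788598, 1132.6653194 ])}
top {'vfov': 49.73384354644053, 'cx': 320.57532145642756, 'cy': 237.48703576565592, 'rvec': array([ 2.12114861, -2.17331364,  0.14561513]), 'tvec': array([-103.1656207 ,  382.9214735 ,  929.90003857])}
wrist {'vfov': 60.519944330317976, 'cx': 314.2750397406524, 'cy': 244.01495648173028, 'hand_eye': array([[ 3.56384299e-04,  9.55224458e-01,  2.95881917e-01,
        -7.74732798e+01],
       [ 8.79671404e-05, -2.95881965e-01,  9.55224505e-01,
        -1.19796104e+02],
       [ 9.99999933e-01, -3.14399129e-04, -1.89476050e-04,
        -9.03445438e-01],
       [ 0.00000000e+00,  0.00000000e+00,  0.00000000e+00,
         1.00000000e+00]])}
```

View pics/scene0.png

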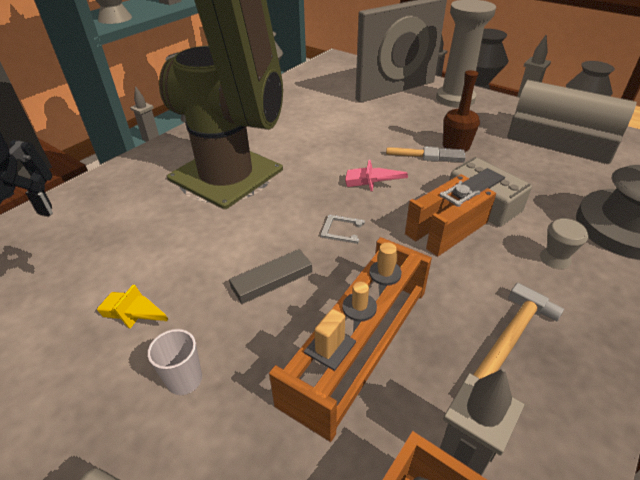

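View pics/top0.png

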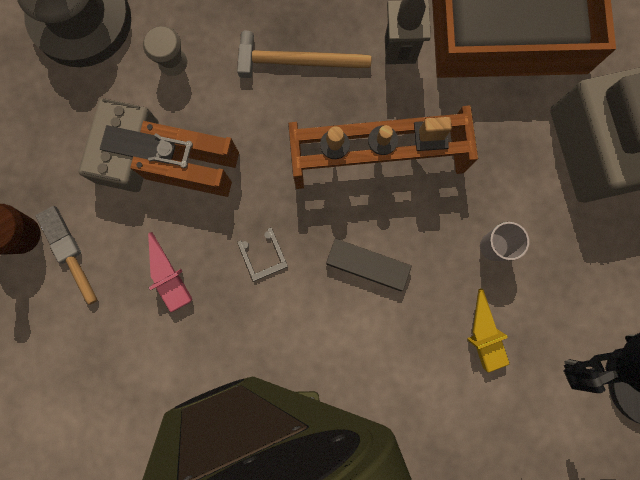

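View pics/wrist0.png

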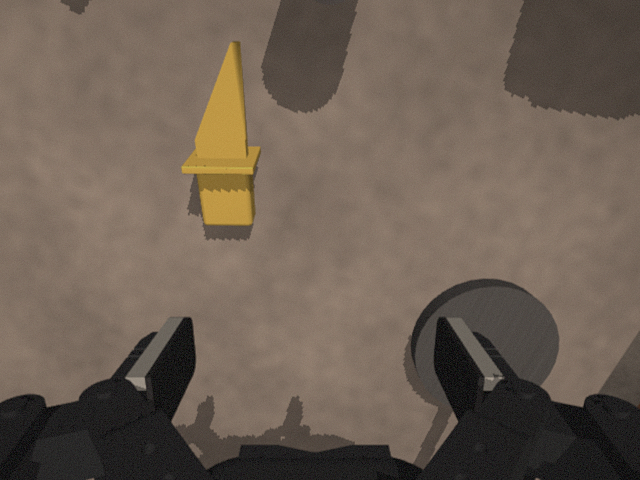

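```bash
cat > h.py <<'E'
import numpy as np,cv2
from cell import sensors,snapshot,camera_info,manip
def cam(n,s=None):
    c=camera_info(n);f=240/np.tan(np.radians(c['vfov'])/2)
    if 'rvec' in c:
        R=cv2.Rodrigues(np.array(c['rvec']))[0];t=np.array(c['tvec'])
        C=-R.T@t;Rw=R.T
    else:
        s=s or sensors.sense();H=np.array(c['hand_eye']);E=np.array(s['ee_rot'])
        Rw=E@H[:3,:3];C=E@H[:3,3]+np.array(s['tool_pos'])
    return f,c['cx'],c['cy'],Rw,C
def ray(k,u,v):
    f,cx,cy,Rw,C=k;d=Rw@np.array([(u-cx)/f,(v-cy)/f,1]);return C,d
def onz(k,u,v,z):
    C,d=ray(k,u,v);return C+d*(z-C[2])/d[2]
def proj(k,p):
    f,cx,cy,Rw,C=k;q=Rw.T@(np.array(p)-C);return q[:2]/q[2]*f+[cx,cy]
E
python3 - <<'E'
import cv2
a=cv2.imread('pics/scene0.png');b=cv2.imread('pics/top0.png')
cv2.imwrite('pics/c1.png',cv2.resize(a[230:440,265:435],None,fx=3.5,fy=2.8,interpolation=2)[:600])
cv2.imwrite('pics/c2.png',cv2.resize(b[100:200,285:485],None,fx=4,fy=4,interpolation=2))
cv2.imwrite('pics/c3.png',cv2.resize(b[90:210,75:245],None,fx=4.5,fy=4.5,interpolation=2))
cv2.imwrite('pics/c4.png',cv2.resize(a[150:260,400:540],None,fx=5,fy=5,interpolation=2))
E
```

```text
(no output)
```

View pics/c1.png

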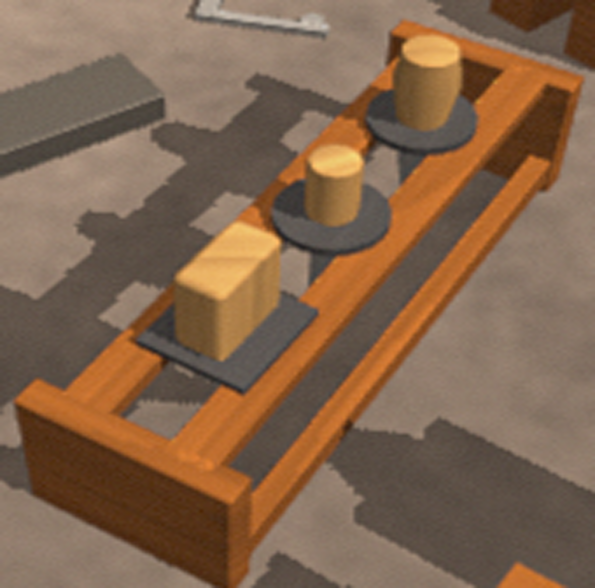

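View pics/c2.png

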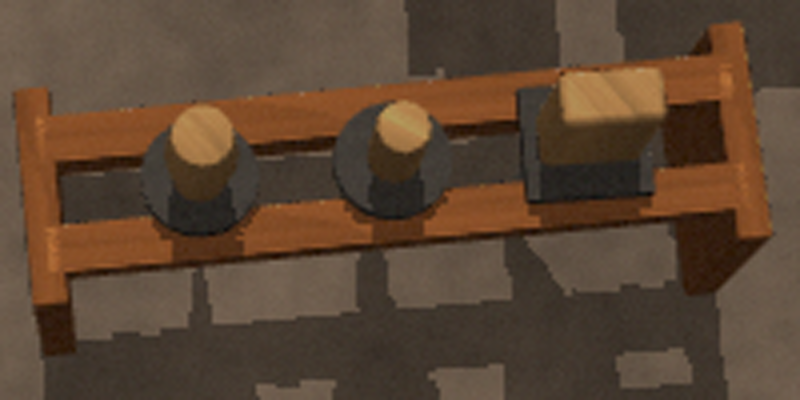

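View pics/c3.png

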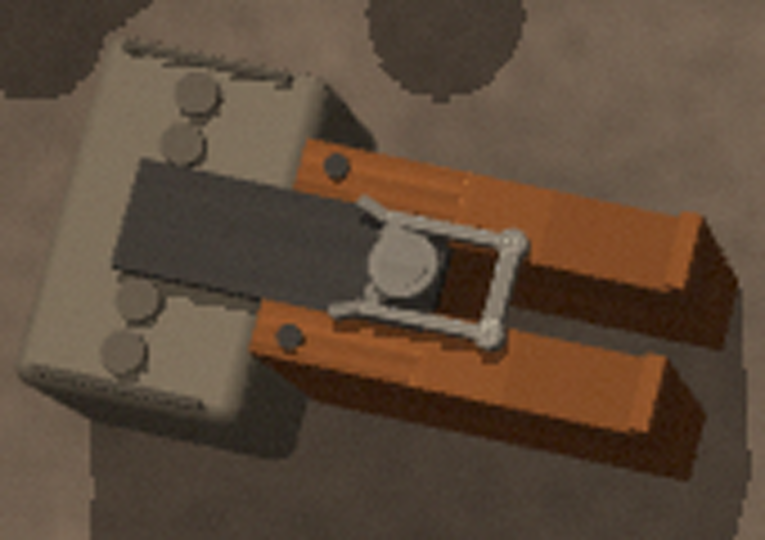

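View pics/c4.png

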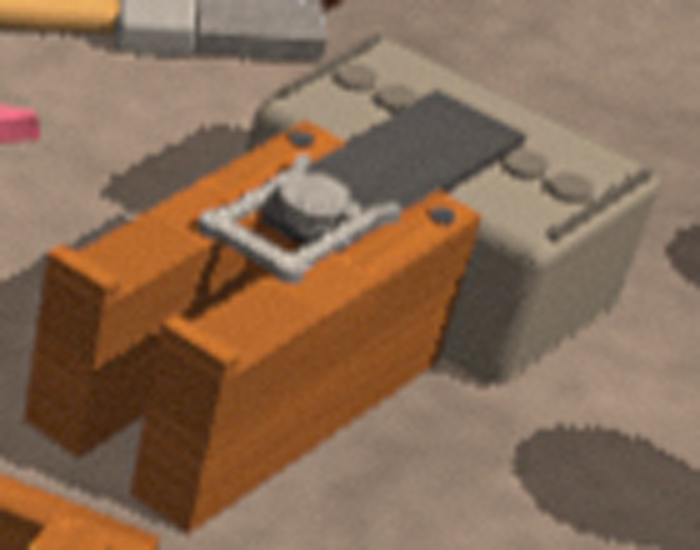

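Shown: in the scene picture the rack holds a rectangular handle at about (330,333) and two round ones at (360,297) and (388,262). The rectangular handle with a square collar is the wedge, seen at (433,128) in top. The pink (170,272) and yellow (488,335) ones on the bench are look-alikes. The jig with the clip on its pin is at (165,150) in top; the loose clip at (262,255) is a look-alike.

Run:
```python
from h import *
b=cv2.imread('pics/top0.png');kt=cam('top');ks=cam('scene');print(kt[4],ks[4])
def tri(a,c):
    (C1,d1),(C2,d2)=ray(kt,*a),ray(ks,*c)
    A=np.c_[d1,-d2];x=np.linalg.lstsq(A,C2-C1,rcond=None)[0];p=C1+d1*x[0];q=C2+d2*x[1];return (p+q)/2,np.linalg.norm(p-q)
# top handle corners in top crop (4x, off 285,100)
f=lambda u,v:(285+u/4,100+v/4)
for p in [(560,72),(660,70),(664,116),(563,122)]: print('handletop',onz(kt,*f(*p),156))
for p in [(520,90),(525,200),(650,196)]: print('collar',onz(kt,*f(*p),101))
for p in [(202,135),(404,127)]: print('round tops',onz(kt,*f(*p),156))
# rack rail ends top z=95
for p in [(48,118),(718,58),(50,272),(735,208),(62,162),(722,100),(55,230),(735,168)]: print('rail',onz(kt,*f(*p),95))
g=lambda u,v:(75+u/4.5,90+v/4.5)
print('pin head top',onz(kt,*g(402,262),92))
for p in [(515,240),(490,335)]: print('clip corner',onz(kt,*g(*p),86))
for p in [(705,215),(683,290),(668,358),(642,432),(308,140),(255,325+25)]: print('jig top',onz(kt,*g(*p),80))
for p in [(140,160),(115,268),(365,205),(330,308)]: print('strap',onz(kt,*g(*p),82))
# scene crops
c1=lambda u,v:(265+u/3.5,230+v/2.8)
for p in [(175,290),(215,312),(280,240),(240,225)]: print('scene handle top',onz(ks,*c1(*p),156))
c4=lambda u,v:(400+u/5,150+v/5)
print('scene pin',onz(ks,*c4(315,192),92))
```

```text
[ 247.47102037 -114.5519992   973.4587898 ] [ 768.99045998 -612.26207046  639.77450806]
handletop [ 556.36246766 -289.24852664  156.        ]
handletop [ 556.1501549  -330.36232025  156.        ]
handletop [ 536.44791054 -330.84724551  156.        ]
handletop [ 534.96350045 -289.36744847  156.        ]
collar [ 569.37251221 -283.05986254  101.        ]
collar [ 519.47076572 -282.77924672  101.        ]
collar [ 519.87456085 -337.18891684  101.        ]
round tops [ 533.25490584 -141.29961983  156.        ]
round tops [ 534.52006405 -224.16866616  156.        ]
rail [564.12835163 -75.58882986  95.        ]
rail [ 584.04981111 -372.39841492   95.        ]
rail [494.1780363 -75.2323561  95.       ]
rail [ 515.36637001 -375.54495384   95.        ]
rail [543.83731921 -81.39328948  95.        ]
rail [ 564.68174592 -372.95159926   95.        ]
rail [513.04535727 -77.75678382  95.        ]
rail [ 533.49041912 -376.69811263   95.        ]
pin head top [536.91650808 159.23419862  92.        ]
clip corner [546.74176704 116.53632027  86.        ]
clip corner [508.29141061 125.93434949  86.        ]
jig top [557.13841899  42.44731772  80.        ]
jig top [526.49246115  51.17786429  80.        ]
jig top [498.897906    57.07016294  80.        ]
jig top [469.2228215   67.23418327  80.        ]
jig top [592.43565172 201.58174387  80.        ]
jig top [506.31384556 220.52750827  80.        ]
strap [585.07636318 267.87994151  82.        ]
strap [540.66528035 276.31452253  82.        ]
strap [564.07338323 177.5112869   82.        ]
strap [522.09148439 190.51889166  82.        ]
scene handle top [ 544.33740344 -338.41127285  156.        ]
scene handle top [ 563.39107379 -339.44409374  156.        ]
scene handle top [ 558.97367796 -291.87425882  156.        ]
scene handle top [ 541.36418402 -293.50175605  156.        ]
scene pin [538.81165634 159.35474663  92.        ]
```

```bash
cat >> h.py <<'E'
def row(pos,heading,s=None):
    """row to reach TCP pos (mm), tool down, jaw axis (tool z) at world heading deg"""
    s=s or sensors.sense();E=np.array(s['ee_rot']);p=np.array(s['tool_pos'])
    a=np.radians(heading);z=np.array([np.cos(a),np.sin(a),0]);y=np.array([0,0,-1.]);x=np.cross(y,z)
    T=np.c_[x,y,z];rv=cv2.Rodrigues(E.T@T)[0].ravel();d=E.T@(np.array(pos)-p)/1000
    print('row',np.round(rv,4),np.round(d,4),'heading now',np.degrees(np.arctan2(E[1,2],E[0,2])).round(2),'pos',p.round(1),'open',round(s['opening'],1),'F',np.round(s['ft_force'],1),'t',s['t'])
E
python3 - <<'E'
from h import *
row([548,-312,260],2)
E
```

```text
row [ 1.3000e-03 -1.2579e+00 -1.0000e-03] [-0.4089 -0.0073 -0.0444] heading now -70.07 pos [ 178.8 -493.1  252.6] open 85.4 F [ 0.6  0.4 -0.3] t 0.15
```

```bash
python3 -m jog '[[0,-0.42,0,-0.136,-0.002,-0.015,0.0854],[0,-0.84,0,-0.272,-0.005,-0.03,0.0854],[0,-1.258,0,-0.409,-0.007,-0.044,0.0854],[0,-1.258,0,-0.409,-0.007,-0.044,0.0854],[0,-1.258,0,-0.409,-0.007,-0.044,0.0854],[0,-1.258,0,-0.409,-0.007,-0.044,0.0854],[0,-1.258,0,-0.409,-0.007,-0.044,0.0854],[0,-1.258,0,-0.409,-0.007,-0.044,0.0854],[0,-1.258,0,-0.409,-0.007,-0.044,0.0854],[0,-1.258,0,-0.409,-0.007,-0.044,0.0854],[0,-1.258,0,-0.409,-0.007,-0.044,0.0854],[0,-1.258,0,-0.409,-0.007,-0.044,0.0854]]'
python3 - <<'E'
from h import *
s=sensors.sense();row([548,-312,260],2);np.save('s1.npy',s,allow_pickle=True)
cv2.imwrite('pics/w1.png',snapshot('wrist')[:,:,::-1])
E
```

```text
t: 1.35
tool_pos: [546.9, -313.0, 259.6]
ee_rot: [[0.033, -0.002, 0.999], [-0.999, 0.002, 0.033], [-0.002, -1.0, -0.002]]
ft_force: [-0.3, -0.1, 0.2]
opening: 85.6
row [ 0.0015 -0.0023 -0.0016] [-0.0009 -0.0004  0.0011] heading now 1.87 pos [ 546.9 -313.   259.6] open 85.6 F [-0.3 -0.1  0.2] t 1.35
```

View pics/w1.png

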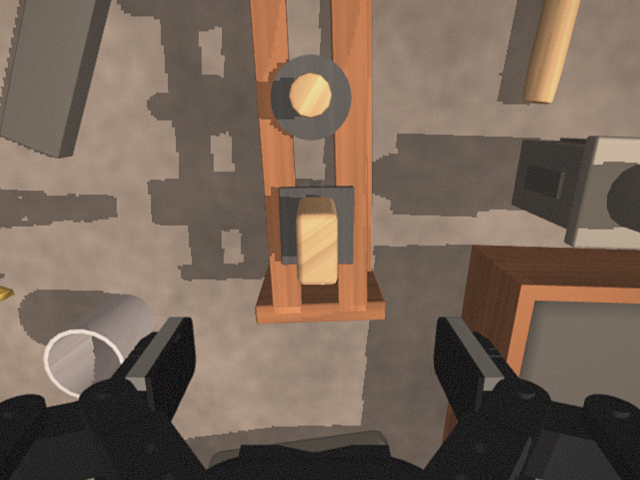

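The wrist picture shows the rectangular handle centred at about (318,245), its collar from (280,187) to (353,262), and the round drift above at (310,95).

Run:
```python
from h import *
s=np.load('s1.npy',allow_pickle=True).item();k=cam('wrist',s)
im=cv2.imread('pics/w1.png')
cv2.imwrite('pics/w1c.png',cv2.resize(im[170:310,250:390],None,fx=4.2,fy=4.2,interpolation=2))
for p in [(298,210),(336,210),(337,283),(299,285)]: print('top',onz(k,*p,156).round(1))
for p in [(280,187),(354,187),(353,262),(281,263)]: print('collar',onz(k,*p,101).round(1))
print(onz(k,310,95,156))
hsv=cv2.cvtColor(im,cv2.COLOR_BGR2HSV);print(hsv[245,318],hsv[225,288],hsv[250,345],hsv[204,318],hsv[290,290])
```

```text
top [ 538.3 -285.5  156. ]
top [ 559.4 -284.8  156. ]
top [ 562.1 -328.4  156. ]
top [ 539.9 -330.4  156. ]
collar [ 523.9 -282.1  101. ]
collar [ 574.2 -280.5  101. ]
collar [ 576.7 -334.5  101. ]
collar [ 525.1 -336.9  101. ]
[ 543.2415123  -225.27478702  156.        ]
[ 18 109 235] [13 27 67] [  9  32 104] [ 15 110 123] [ 11 146 184]
```

View pics/w1c.png

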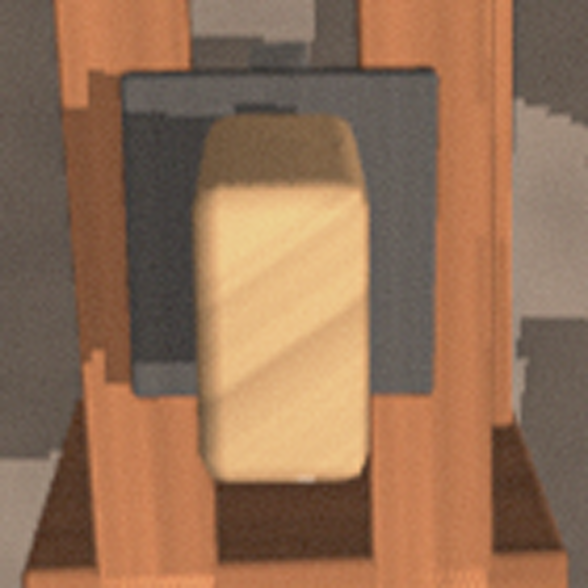

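Run:
```python
from h import *
row([550,-308.5,132],2.3)
```

```text
row [ 0.001  -0.0076 -0.0015] [-0.0043  0.1278  0.0034] heading now 1.86 pos [ 546.9 -313.1  259.8] open 85.2 F [-0.4 -0.5  0.3] t 1.4
```

```bash
python3 -m jog '[[0.001,-0.0076,-0.0015,-0.0043,0.04,0.0034,0.0854],[0.001,-0.0076,-0.0015,-0.0043,0.08,0.0034,0.0854],[0.001,-0.0076,-0.0015,-0.0043,0.11,0.0034,0.0854],[0.001,-0.0076,-0.0015,-0.0043,0.128,0.0034,0.0854],[0.001,-0.0076,-0.0015,-0.0043,0.128,0.0034,0.0854],[0.001,-0.0076,-0.0015,-0.0043,0.128,0.0034,0.0854]]'
python3 - <<'E'
from h import *
row([550,-308.5,132],2.3)
cv2.imwrite('pics/w2.png',snapshot('wrist')[:,:,::-1])
E
```

```text
t: 2.0
tool_pos: [549.4, -309.2, 132.4]
ee_rot: [[0.038, -0.0, 0.999], [-0.999, -0.0, 0.038], [0.0, -1.0, -0.0]]
ft_force: [0.4, -0.2, 0.9]
opening: 85.4
row [ 0.0001 -0.0017  0.    ] [-0.0007  0.0004  0.0007] heading now 2.2 pos [ 549.4 -309.2  132.4] open 85.4 F [ 0.4 -0.2  0.9] t 2.0
```

View pics/w2.png

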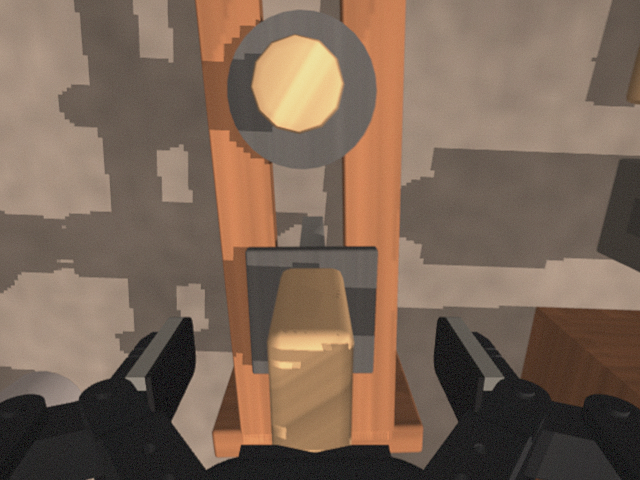

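The handle, at (311,395), sits between the open pads, which are near x 175 and 460. Closing now.

```bash
python3 -m jog '[[0,0,0,0,0,0,0.0],[0,0,0,0,0,0,0.0],[0,0,0,0,0,0,0.0],[0,0,0,0,0,0,0.0],[0,0,0,0,0,0,0.0],[0,0,0,0,0,0,0.0]]' 80
python3 - <<'E'
from h import *
s=sensors.sense();k=cam('wrist',s)
for p in [(246,248),(377,248),(373,374),(254,374)]: print('collar',onz(k,*p,101).round(1))
row([549.4,-309.2,305],2.3)
E
```

```text
t: 2.65
tool_pos: [550.2, -309.6, 133.9]
ee_rot: [[0.039, 0.002, 0.999], [-0.999, -0.002, 0.039], [0.002, -1.0, 0.002]]
ft_force: [-1.0, 0.5, 4.8]
opening: 23.0
collar [ 524.1 -282.5  101. ]
collar [ 575.1 -280.6  101. ]
collar [ 578.1 -337.6  101. ]
collar [ 526.9 -339.5  101. ]
row [-0.0018 -0.0014  0.0017] [-0.0002 -0.1711 -0.0005] heading now 2.22 pos [ 550.2 -309.6  133.9] open 23.0 F [-1.   0.5  4.8] t 2.65
```

```bash
python3 -m jog '[[0,0,0,0,-0.02,0,0.0],[0,0,0,0,-0.05,0,0.0],[0,0,0,0,-0.09,0,0.0],[0,0,0,0,-0.13,0,0.0],[0,0,0,0,-0.171,0,0.0],[0,0,0,0,-0.171,0,0.0],[0,0,0,0,-0.171,0,0.0]]' 80
python3 - <<'E'
from h import *
row([549.4,-309.2,305],2.3)
cv2.imwrite('pics/s3.png',snapshot('scene')[:,:,::-1])
cv2.imwrite('pics/w3.png',snapshot('wrist')[:,:,::-1])
E
```

```text
t: 3.35
tool_pos: [550.2, -309.4, 304.7]
ee_rot: [[0.039, 0.003, 0.999], [-0.999, -0.002, 0.039], [0.002, -1.0, 0.002]]
ft_force: [-0.8, 0.6, -4.9]
opening: 23.3
row [-0.0025 -0.0012  0.0018] [-0.0002 -0.0003 -0.0008] heading now 2.23 pos [ 550.2 -309.4  304.7] open 23.3 F [-0.8  0.6 -4.9] t 3.35
```

View pics/s3.png

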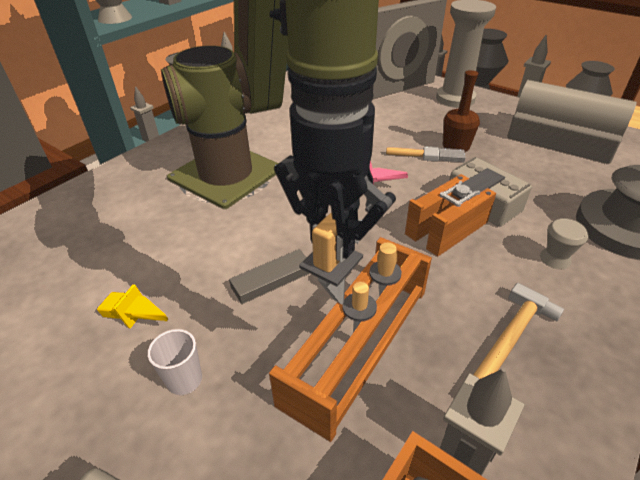

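View pics/w3.png

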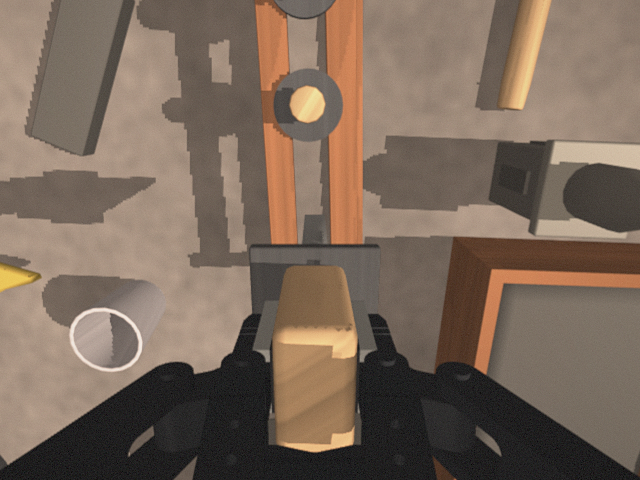

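Run:
```python
import cv2
a=cv2.imread('pics/s3.png')
cv2.imwrite('pics/s3c.png',cv2.resize(a[215:335,270:420],None,fx=5,fy=5,interpolation=2))
```

```text
(no output)
```

View pics/s3c.png

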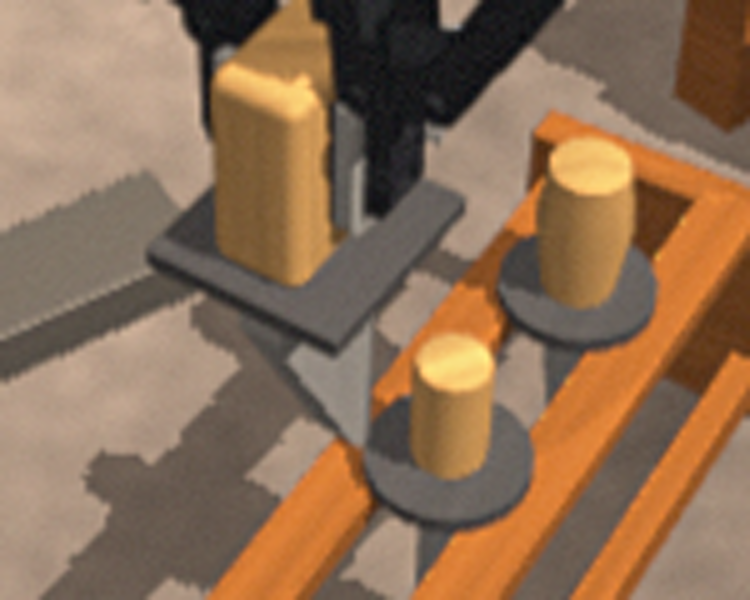

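The flat back of the blade faces right, towards world +y, which is the jig's +x. So about a 15° turn is enough.

Run:
```python
from h import *
row([521,86,300],-12.6)
```

```text
row [ 0.0021  0.2588 -0.0005] [-0.3956  0.0026 -0.0126] heading now 2.23 pos [ 549.  -308.8  302.2] open 22.8 F [-0.5 -0.1 -4. ] t 3.45
```

```bash
python3 -m jog '[[0,0.03,0,-0.03,0,-0.001,0],[0,0.06,0,-0.075,0,-0.002,0],[0,0.09,0,-0.12,0,-0.004,0],[0,0.12,0,-0.165,0,-0.005,0],[0,0.15,0,-0.21,0,-0.007,0],[0,0.18,0,-0.255,0,-0.008,0],[0,0.21,0,-0.3,0,-0.01,0],[0,0.24,0,-0.345,0,-0.011,0],[0,0.259,0,-0.38,0.001,-0.0126,0],[0,0.259,0,-0.3956,0.002,-0.0126,0],[0,0.259,0,-0.3956,0.002,-0.0126,0],[0,0.259,0,-0.3956,0.002,-0.0126,0]]'
python3 - <<'E'
from h import *
s=sensors.sense();row([521,86,300],-12.6);np.save('s4.npy',s,allow_pickle=True)
cv2.imwrite('pics/w4.png',snapshot('wrist')[:,:,::-1])
E
```

```text
t: 4.65
tool_pos: [520.3, 85.5, 299.1]
ee_rot: [[-0.218, -0.005, 0.976], [-0.976, -0.001, -0.218], [0.002, -1.0, -0.005]]
ft_force: [-0.2, -0.0, -3.0]
opening: 23.5
row [0.0046 0.0002 0.0018] [-0.0006 -0.0009  0.0006] heading now -12.59 pos [520.3  85.5 299.1] open 23.5 F [-0.2 -0.  -3. ] t 4.65
```

View pics/w4.png

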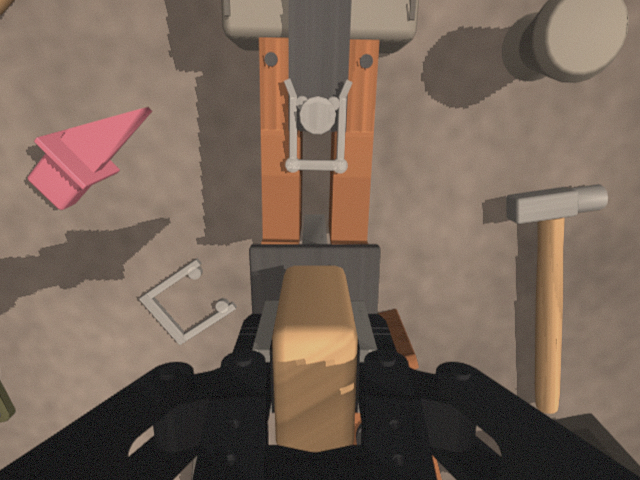

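Wrist view: pin head at (318,115), clip back running from (292,165) to (341,165), channel at x 301–332, held wedge collar at (250–379, 246). Taking subpixel measurements from an enlarged crop.

Run:
```python
from h import *
im=cv2.imread('pics/w4.png')
cv2.imwrite('pics/w4c.png',cv2.resize(im[70:250,245:395],None,fx=3.3,fy=3.3,interpolation=2))
g=cv2.cvtColor(im,cv2.COLOR_BGR2GRAY)
c=cv2.HoughCircles(g[90:140,290:345],cv2.HOUGH_GRADIENT,1,30,param1=120,param2=8,minRadius=13,maxRadius=23);print(c)
```

```text
[[[27.5 24.5 18. ]]]
```

View pics/w4c.png

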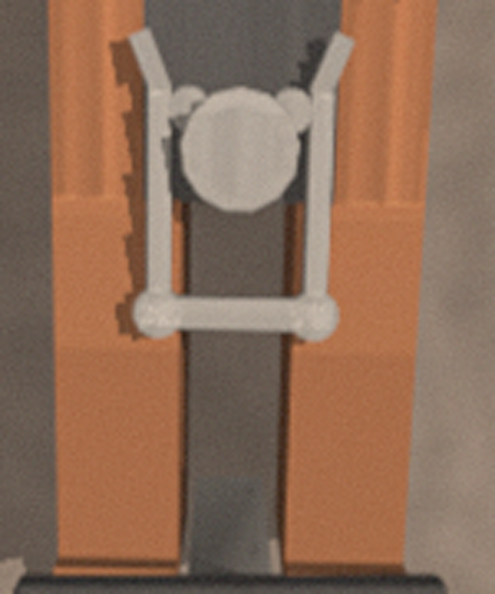

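Run:
```python
from h import *
s=np.load('s4.npy',allow_pickle=True).item();k=cam('wrist',s)
f=lambda u,v:(245+u/3.3,70+v/3.3)
E=np.array(s['ee_rot']);P=np.array(s['tool_pos'])
def show(n,p,z):
    w=onz(k,*f(*p),z); print(n,w.round(1),'tool',(E.T@(w-P)).round(1))
show('pin',(241,150),92)
show('backL',(157,315),86);show('backR',(318,315),86);show('back outer',(237,331),86);show('back inner',(237,298),86)
show('chL1',(182,340),80);show('chL2',(182,565),80);show('chR1',(283,340),80);show('chR2',(285,570),80)
show('outL',(52,200),80);show('outL2',(57,570),80);show('outR',(432,150),80);show('outR2',(405,575),80)
show('tip',(232,480),175)
show('tipL',(194,480),175);show('tipR',(268,480),175)
show('collarL',(18,580),266);show('collarR',(442,580),266)
```

```text
pin [540.2 160.8  92. ] tool [-78.2 207.    4. ]
backL [512.2 128.   86. ] tool [-40.  213.2 -16.2]
backR [550.3 119.5  86. ] tool [-40.  213.   22.8]
back outer [530.3 120.   86. ] tool [-36.2 213.1   3.2]
back inner [532.  127.7  86. ] tool [-44.1 213.1   3.2]
chL1 [516.3 120.1  80. ] tool [-33.2 219.1 -10.4]
chL2 [503.   63.2  80. ] tool [ 25.1 219.2 -11. ]
chR1 [540.8 114.6  80. ] tool [-33.2 219.   14.6]
chR2 [528.9  56.1  80. ] tool [ 26.5 219.1  15.8]
outL [493.4 159.5  80. ] tool [-66.7 219.2 -41.4]
outL2 [470.8  69.   80. ] tool [ 26.5 219.4 -43.7]
outR [584.7 150.9  80. ] tool [-78.2 218.8  49.6]
outR2 [559.3  47.9  80. ] tool [ 27.8 219.   47.2]
tip [525.7 104.6 175. ] tool [-20.  124.1   1.7]
tipL [518.9 106.1 175. ] tool [-20.  124.1  -5.3]
tipR [532.2 103.1 175. ] tool [-20.  124.1   8.3]
collarL [503.3 119.3 266. ] tool [-29.3  33.2 -23.8]
collarR [552.1 108.4 266. ] tool [-29.3  33.   26.2]
```

Run:
```python
from h import *
s=np.load('s4.npy',allow_pickle=True).item()
E=np.array(s['ee_rot']);P=np.array(s['tool_pos'])
w=P+E@np.array([-39.7,0,1.3]);print(w)
row([w[0],w[1],224],-13.2)
```

```text
[530.2321981  124.00183847 299.070071  ]
row [0.0039 0.0096 0.0014] [-0.0402  0.0755  0.0012] heading now -12.65 pos [520.6  85.1 299.5] open 23.1 F [ 0.5 -0.7 -3.8] t 4.7
```

```bash
python3 -m jog '[[0.004,0.01,0.0014,-0.02,0,0.001,0],[0.004,0.01,0.0014,-0.04,0,0.001,0],[0.004,0.01,0.0014,-0.04,0.025,0.001,0],[0.004,0.01,0.0014,-0.04,0.05,0.001,0],[0.004,0.01,0.0014,-0.04,0.0755,0.001,0],[0.004,0.01,0.0014,-0.04,0.0755,0.001,0],[0.004,0.01,0.0014,-0.04,0.0755,0.001,0]]'
python3 - <<'E'
from h import *
s=sensors.sense();row([530.2,124,224],-13.2);np.save('s5.npy',s,allow_pickle=True)
cv2.imwrite('pics/w5.png',snapshot('wrist')[:,:,::-1])
a=snapshot('scene')[:,:,::-1];cv2.imwrite('pics/s5.png',cv2.resize(a[120:270,380:560],None,fx=4,fy=4,interpolation=2))
E
```

```text
t: 5.4
tool_pos: [529.9, 122.6, 223.9]
ee_rot: [[-0.231, -0.001, 0.973], [-0.973, -0.001, -0.231], [0.001, -1.0, -0.001]]
ft_force: [0.5, -0.4, -2.8]
opening: 23.0
row [ 0.0011 -0.0022  0.0009] [-0.0014 -0.0001 -0.    ] heading now -13.33 pos [529.9 122.6 223.9] open 23.0 F [ 0.5 -0.4 -2.8] t 5.4
```

View pics/w5.png

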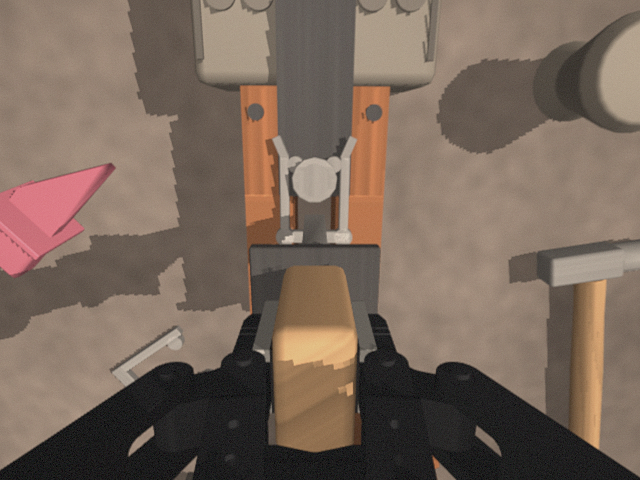

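View pics/s5.png

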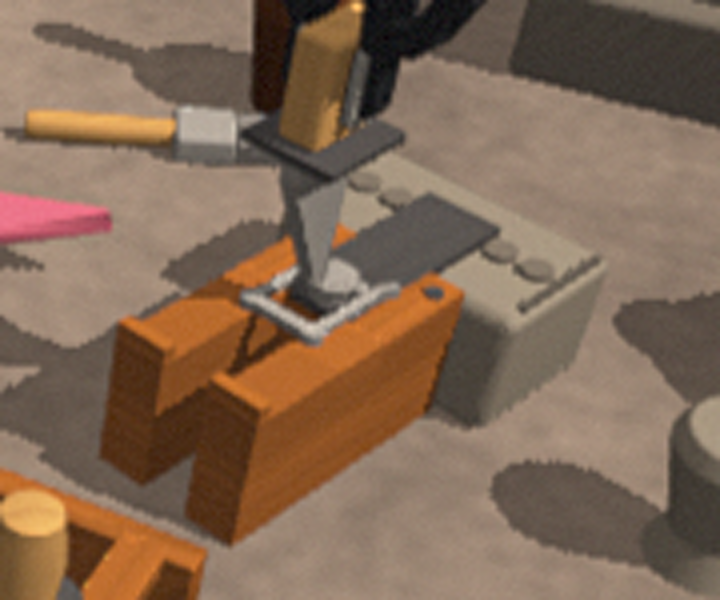

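Wrist view: pin head at (315,180), clip back bosses at (289,238) and (342,238). The scene crop shows the blade tip in front of the pin head. Checking the offset.

Run:
```python
from h import *
s=np.load('s5.npy',allow_pickle=True).item();k=cam('wrist',s)
E=np.array(s['ee_rot']);P=np.array(s['tool_pos'])
im=cv2.imread('pics/w5.png');g=cv2.cvtColor(im,cv2.COLOR_BGR2GRAY)
print(cv2.HoughCircles(g[150:215,280:350],cv2.HOUGH_GRADIENT,1,30,param1=120,param2=8,minRadius=18,maxRadius=27))
for n,p,z in [('pin',(315,180),92),('L',(289,238),86),('R',(342,238),86)]:
    w=onz(k,*p,z);print(n,w.round(1),(E.T@(w-P)).round(1))
ks=cam('scene');a=(380+315/4,120+285/4);print('tip px',a)
w=P+E@np.array([-17.5,39+85,0]);print('pred tip',proj(ks,w), 'pin head px',proj(ks,[539,160,92]))
```

```text
[[[32.5 29.5 23. ]]]
pin [540.5 161.5  92. ] [-40.4 131.9   1.5]
L [515.1 127.7  86. ] [ -1.7 137.9 -15.4]
R [548.8 119.7  86. ] [ -1.7 137.9  19.2]
tip px (458.75, 191.25)
pred tip [457.2737143  189.02252313] pin head px [463.21948597 188.28085057]
```

```bash
python3 -m jog '[[0,0,0,-0.0015,0,0,0],[0,0,0,-0.0015,0.012,0,0],[0,0,0,-0.0015,0.024,0,0],[0,0,0,-0.0015,0.031,0,0],[0,0,0,-0.0015,0.031,0,0],[0,0,0,-0.0015,0.031,0,0]]'
python3 - <<'E'
from h import *
row([530.2,124,144],-13.2)
a=snapshot('scene')[:,:,::-1];cv2.imwrite('pics/s6.png',cv2.resize(a[120:270,380:560],None,fx=4,fy=4,interpolation=2))
E
```

```text
t: 6.1
tool_pos: [531.3, 124.8, 194.0]
ee_rot: [[-0.23, 0.002, 0.973], [-0.973, 0.0, -0.23], [-0.0, -1.0, 0.001]]
ft_force: [0.3, -0.5, -2.9]
opening: 23.0
row [-0.0014 -0.0015 -0.0005] [ 0.0011  0.05   -0.0009] heading now -13.28 pos [531.3 124.8 194. ] open 23.0 F [ 0.3 -0.5 -2.9] t 6.1
```

View pics/s6.png

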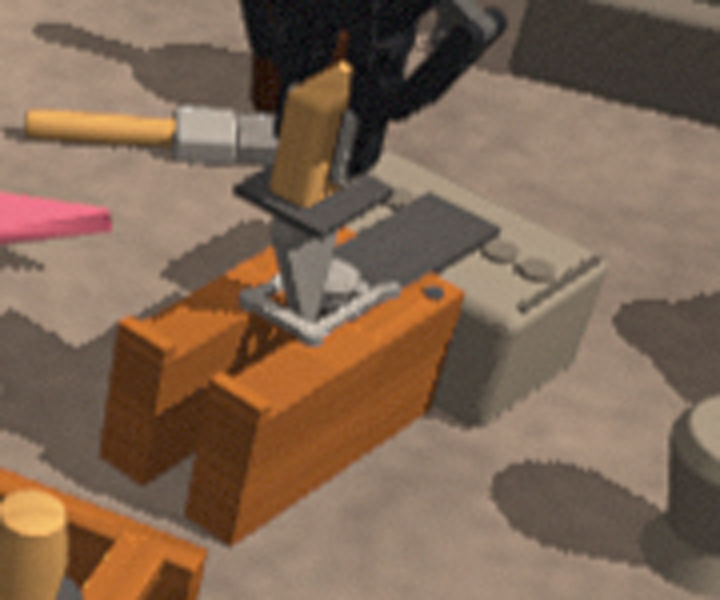

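The tip is inside the clip opening, between the pin and the clip back, with no contact force. Pressing slowly down.

```bash
python3 -m jog '[[0,0,0,0,0.005,0,0],[0,0,0,0,0.010,0,0],[0,0,0,0,0.015,0,0],[0,0,0,0,0.020,0,0],[0,0,0,0,0.025,0,0],[0,0,0,0,0.030,0,0],[0,0,0,0,0.033,0,0],[0,0,0,0,0.036,0,0]]' 100
python3 - <<'E'
from h import *
row([530.2,124,144],-13.2)
cv2.imwrite('pics/w7.png',snapshot('wrist')[:,:,::-1])
E
```

```text
t: 6.95
tool_pos: [532.9, 125.8, 159.1]
ee_rot: [[-0.229, 0.005, 0.973], [-0.973, 0.002, -0.229], [-0.003, -1.0, 0.005]]
ft_force: [0.1, 3.2, -1.0]
opening: 22.9
row [-0.0047 -0.001  -0.0033] [ 0.0024  0.015  -0.0023] heading now -13.26 pos [532.9 125.8 159.1] open 22.9 F [ 0.1  3.2 -1. ] t 6.95
```

View pics/w7.png

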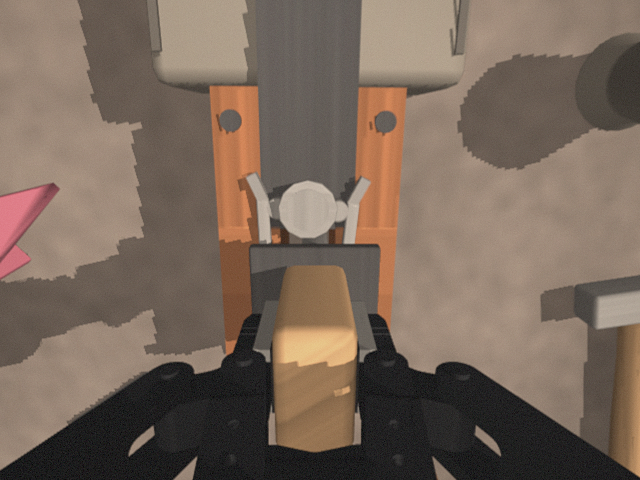

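The clip is sliding: its bumps at (272,210) and (341,210) are beside the pin at (308,210). The force is small. Continuing.

```bash
python3 -m jog '[[-0.003,0,-0.003,0.001,0.005,-0.001,0],[-0.004,0,-0.003,0.001,0.010,-0.0015,0],[-0.0045,0,-0.003,0.001,0.015,-0.0015,0],[-0.0045,0,-0.003,0.001,0.0165,-0.0015,0],[-0.0045,0,-0.003,0.001,0.0165,-0.0015,0],[-0.0045,0,-0.003,0.001,0.0165,-0.0015,0]]'
python3 - <<'E'
from h import *
row([530.2,124,144],-13.2)
cv2.imwrite('pics/w8.png',snapshot('wrist')[:,:,::-1])
a=snapshot('scene')[:,:,::-1];cv2.imwrite('pics/s8.png',cv2.resize(a[120:270,380:560],None,fx=4,fy=4,interpolation=2))
E
```

```text
t: 7.6
tool_pos: [530.0, 124.0, 141.2]
ee_rot: [[-0.23, -0.003, 0.973], [-0.973, -0.003, -0.23], [0.003, -1.0, -0.002]]
ft_force: [0.1, -0.1, -3.1]
opening: 22.5
row [ 0.0023 -0.0014  0.0032] [-0.     -0.0028  0.0002] heading now -13.28 pos [530.  124.  141.2] open 22.5 F [ 0.1 -0.1 -3.1] t 7.6
```

View pics/w8.png

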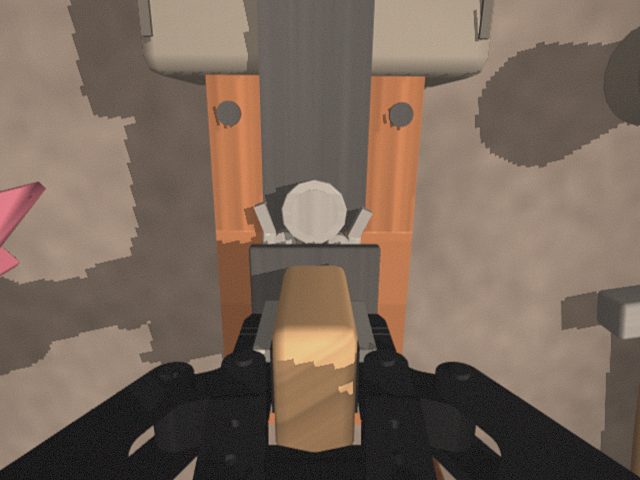

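View pics/s8.png

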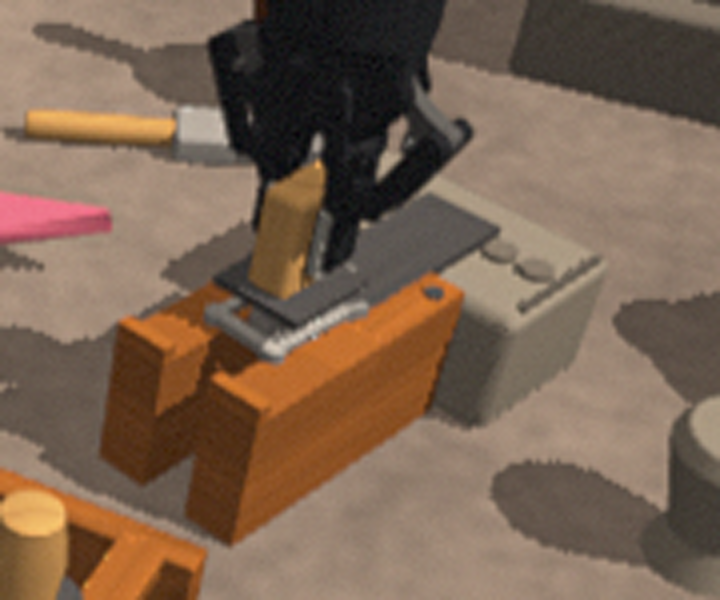

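Run:
```python
from h import *
s=sensors.sense();k=cam('wrist',s);ks=cam('scene')
E=np.array(s['ee_rot']);P=np.array(s['tool_pos'])
pin=E.T@(onz(k,314.5,212,92)-P);b=E.T@(onz(k,314,240,86)-P);print('pin tool',pin,'bump row tool',b)
J=np.c_[[np.sin(np.radians(13.2)),np.cos(np.radians(13.2)),0],[-np.cos(np.radians(13.2)),np.sin(np.radians(13.2)),0],[0,0,1]]
o=np.array([539.5,160.5,0])
for n,p in [('corner far',(212,310)),('corner near',(275,348))]:
    w=onz(ks,380+p[0]/4,120+p[1]/4,86);print(n,(J.T@(w-o)).round(1))
```

```text
pin tool [-39.08759079  49.37363432   1.13657303] bump row tool [-24.99253503  55.413999     0.9175947 ]
corner far [-64.2  24.8  86. ]
corner near [-64.9 -15.3  86. ]
```

Clip back is now at about jig x=-63, against -38 before, so the clip is off by about 24 mm. Withdrawing straight up, slowly at first.

```bash
python3 -m jog '[[0.002,0,0.003,0,-0.005,0,0],[0.002,0,0.003,0,-0.015,0,0],[0.002,0,0.003,0,-0.03,0,0],[0.002,0,0.003,0,-0.05,0,0],[0.002,0,0.003,0,-0.08,0,0],[0.002,0,0.003,0,-0.12,0,0],[0.002,0,0.003,0,-0.16,0,0],[0.002,0,0.003,0,-0.165,0,0],[0.002,0,0.003,0,-0.165,0,0]]'
python3 - <<'E'
from h import *
s=sensors.sense();np.save('s9.npy',s,allow_pickle=True)
cv2.imwrite('pics/w9.png',snapshot('wrist')[:,:,::-1])
a=snapshot('scene')[:,:,::-1];cv2.imwrite('pics/s9.png',cv2.resize(a[120:270,380:560],None,fx=4,fy=4,interpolation=2))
row([549.9,-309.5,305],2.2)
E
```

```text
t: 8.6
tool_pos: [531.5, 124.7, 308.5]
ee_rot: [[-0.23, 0.005, 0.973], [-0.973, 0.001, -0.23], [-0.002, -1.0, 0.004]]
ft_force: [0.3, -0.0, -4.7]
opening: 22.6
row [ 0.0017 -0.2701  0.0005] [0.4176 0.0005 0.1192] heading now -13.28 pos [529.8 124.3 305.4] open 23.0 F [-0.2 -0.7 -4.2] t 8.7
```

View pics/w9.png

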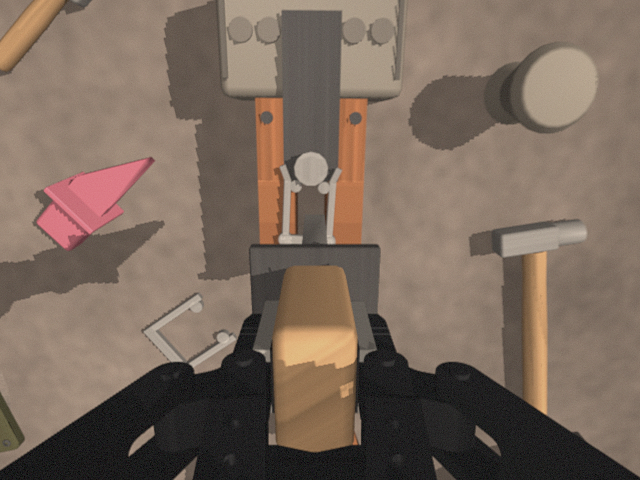

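View pics/s9.png

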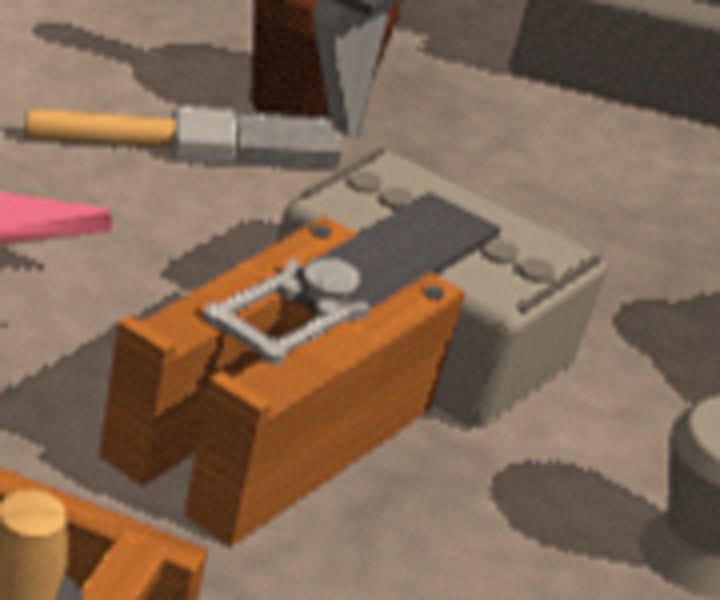

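The clip lies flat and off the pin: bumps at (296,187) and (324,187), behind the pin at (311,168). Returning to the rack.

```bash
python3 -m jog '[[0,-0.03,0,0.03,0,0.009,0],[0,-0.06,0,0.075,0,0.021,0],[0,-0.09,0,0.12,0,0.034,0],[0,-0.12,0,0.165,0,0.047,0],[0,-0.15,0,0.21,0,0.06,0],[0,-0.18,0,0.255,0,0.073,0],[0,-0.21,0,0.3,0,0.086,0],[0,-0.24,0,0.345,0,0.098,0],[0.001,-0.27,0,0.39,0,0.111,0],[0.001,-0.27,0,0.4176,0,0.119,0],[0.001,-0.27,0,0.4176,0,0.119,0],[0.001,-0.27,0,0.4176,0,0.119,0],[0.001,-0.27,0,0.4176,0,0.119,0]]'
python3 - <<'E'
from h import *
s=sensors.sense();row([549.9,-309.5,160],2.2)
cv2.imwrite('pics/w10.png',snapshot('wrist')[:,:,::-1])
a=snapshot('scene')[:,:,::-1];cv2.imwrite('pics/s10.png',cv2.resize(a[215:415,260:440],None,fx=3,fy=3,interpolation=2))
E
```

```text
t: 10.0
tool_pos: [549.1, -308.3, 304.0]
ee_rot: [[0.039, -0.003, 0.999], [-0.999, 0.002, 0.039], [-0.002, -1.0, -0.003]]
ft_force: [0.6, 0.2, -4.5]
opening: 22.9
row [ 0.0034  0.0005 -0.0017] [0.0015 0.144  0.0013] heading now 2.23 pos [ 549.1 -308.3  304. ] open 22.9 F [ 0.6  0.2 -4.5] t 10.0
```

View pics/w10.png

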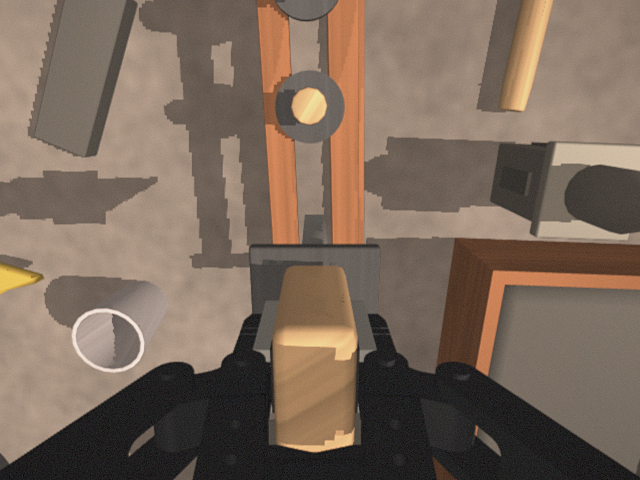

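View pics/s10.png

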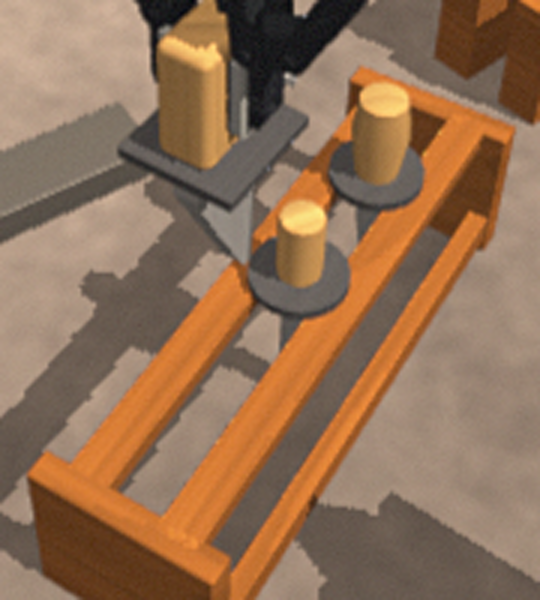

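The view matches the one after lifting: blade above the slot. Lowering.

```bash
python3 -m jog '[[0.003,0,-0.0015,0.001,0.03,0.001,0],[0.003,0,-0.0015,0.001,0.07,0.001,0],[0.003,0,-0.0015,0.001,0.11,0.001,0],[0.003,0,-0.0015,0.001,0.144,0.001,0],[0.003,0,-0.0015,0.001,0.155,0.001,0],[0.003,0,-0.0015,0.001,0.163,0.001,0],[0.003,0,-0.0015,0.001,0.166,0.001,0],[0.003,0,-0.0015,0.001,0.167,0.001,0],[0.003,0,-0.0015,0.001,0.167,0.001,0]]'
python3 - <<'E'
from h import *
row([549.9,-309.5,133.5],2.2)
E
```

```text
t: 11.0
tool_pos: [551.3, -309.5, 139.6]
ee_rot: [[0.04, 0.004, 0.999], [-0.999, -0.002, 0.04], [0.003, -1.0, 0.004]]
ft_force: [-0.4, 0.7, -4.1]
opening: 22.9
row [-0.0037  0.0014  0.0025] [-0.0001  0.0061 -0.0014] heading now 2.28 pos [ 551.3 -309.5  139.6] open 22.9 F [-0.4  0.7 -4.1] t 11.0
```

```bash
python3 -m jog '[[-0.003,0,0.002,0,0.002,-0.001,0],[-0.003,0,0.002,0,0.004,-0.001,0],[-0.003,0,0.002,0,0.0055,-0.001,0],[-0.003,0,0.002,0,0.006,-0.001,0],[-0.003,0,0.002,0,0.006,-0.001,0]]'
python3 - <<'E'
from h import *
row([549.9,-309.5,133.5],2.2)
E
```

```text
t: 11.5
tool_pos: [550.4, -309.7, 134.0]
ee_rot: [[0.04, 0.001, 0.999], [-0.999, -0.001, 0.04], [0.001, -1.0, 0.001]]
ft_force: [-0.7, 0.7, -1.7]
opening: 22.9
row [-0.0011  0.0014  0.0009] [-0.0002  0.0005 -0.0005] heading now 2.28 pos [ 550.4 -309.7  134. ] open 22.9 F [-0.7  0.7 -1.7] t 11.5
```

```bash
python3 -m jog '[[0,0,0,0,0.001,0,0],[0,0,0,0,0.001,0,0],[0,0,0,0,0.001,0,0.03],[0,0,0,0,0.001,0,0.05],[0,0,0,0,0.001,0,0.0854],[0,0,0,0,0.001,0,0.0854],[0,0,0,0,0.001,0,0.0854],[0,0,0,0,0.001,0,0.0854],[0,0,0,0,0.001,0,0.0854]]' 20
python3 - <<'E'
from h import *
row([549.9,-309.5,300],2.2)
cv2.imwrite('pics/w12.png',snapshot('wrist')[:,:,::-1])
E
```

```text
t: 12.4
tool_pos: [550.4, -309.6, 132.9]
ee_rot: [[0.04, 0.001, 0.999], [-0.999, -0.001, 0.04], [0.001, -1.0, 0.001]]
ft_force: [0.2, 0.3, -0.5]
opening: 85.6
row [-0.001   0.0014  0.0008] [-0.     -0.1671 -0.0004] heading now 2.28 pos [ 550.4 -309.6  132.9] open 85.6 F [ 0.2  0.3 -0.5] t 12.4
```

View pics/w12.png

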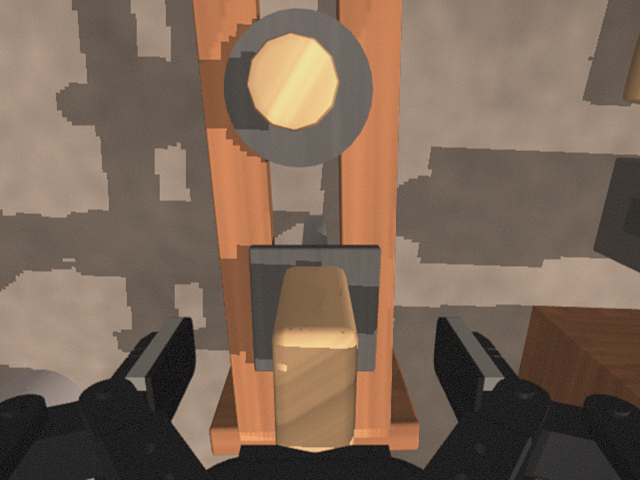

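Wedge released, with its collar on the rails at (250–380, 246–372) and the handle upright. Retracting up.

```bash
python3 -m jog '[[0,0,0,0,-0.03,0,0.0854],[0,0,0,0,-0.07,0,0.0854],[0,0,0,0,-0.11,0,0.0854],[0,0,0,0,-0.127,0,0.0854],[0,0,0,0,-0.127,0,0.0854],[0,0,0,0,-0.127,0,0.0854],[0,0,0,0,-0.127,0,0.0854],[0,0,0,0,-0.127,0,0.0854]]'
python3 - <<'E'
from h import *
s=sensors.sense();row([549.9,-309.5,260],2.2)
k=cam('wrist',s)
cv2.imwrite('pics/w13.png',snapshot('wrist')[:,:,::-1])
a=snapshot('scene')[:,:,::-1];cv2.imwrite('pics/s13.png',a)
E
```

```text
t: 13.25
tool_pos: [549.5, -309.1, 258.0]
ee_rot: [[0.04, -0.002, 0.999], [-0.999, 0.001, 0.04], [-0.001, -1.0, -0.002]]
ft_force: [0.5, 0.2, -0.4]
opening: 85.1
row [ 0.0019  0.0014 -0.001 ] [ 0.0004 -0.002   0.0004] heading now 2.28 pos [ 549.5 -309.1  258. ] open 85.1 F [ 0.5  0.2 -0.4] t 13.25
```

View pics/w13.png

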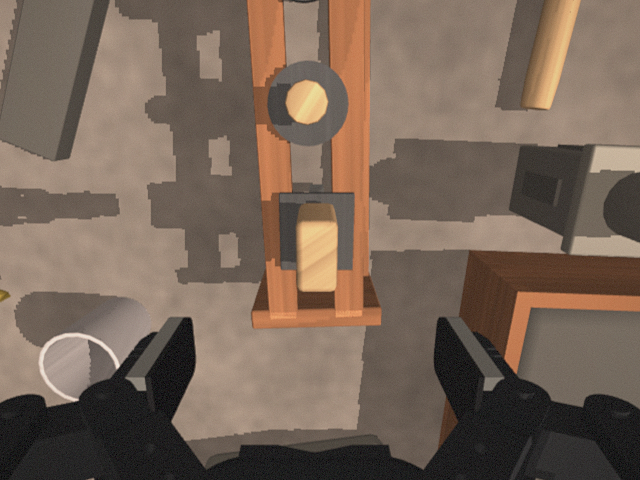

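View pics/s13.png

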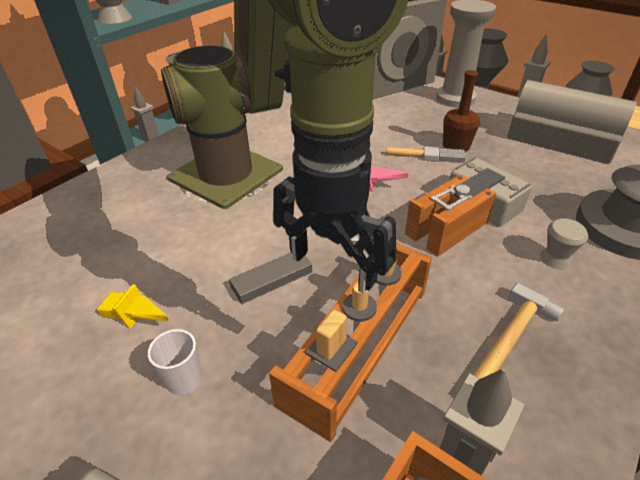

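The wedge hangs upright at scene (330,335), as at the start, and the clip lies on the jig at scene (450,197). One numeric check before handing in.

Run:
```python
from h import *
s=sensors.sense();k=cam('wrist',s)
c=np.array([onz(k,*p,101) for p in [(280,192),(354,192),(352,269),(281,270)]]);print('collar centre',c.mean(0).round(1),'at start 550,-308.5')
s=np.load('s9.npy',allow_pickle=True).item();k=cam('wrist',s);E=np.array(s['ee_rot'])
pin=onz(k,311,168,92)
for n,p in [('bumpL',(296,187)),('bumpR',(324,187)),('backL',(288,240)),('backR',(328,240))]:
    d=E.T@(onz(k,*p,86)-pin);print(n,'jig x,y',(-d[0]).round(1),(-d[2]).round(1))
manip.finish_job()
```

```text
collar centre [ 552.8 -309.   101. ] at start 550,-308.5
bumpL jig x,y -16.4 12.6
bumpR jig x,y -16.4 -10.8
backL jig x,y -62.6 20.2
backR jig x,y -62.6 -14.6
the job is handed in; nothing more can be done
```

I pushed the clip off the pin with the wedge, hung the wedge back in the rack and handed the job in at about 13 s. The hand-in reports no verdict, so my own checks below are all I have.

- **Pressing:** I gripped the wedge by its handle and lowered it between the pin and the clip's back. The clip spread and slid off with only about 3 N shown at the wrist. The gripper stayed well above the clip throughout.
- **Clip:** It lies flat on the jig, off the pin. From the last wrist picture the back gives an origin near jig x = -25 mm and y about +2 mm. The required range is -80 to -15 mm, within 25 mm sideways.
- **Wedge:** It hangs upright with its collar on the rails, about 3 mm from where it hung at the start. The gripper is open and raised clear.

**Disagreements:** The cameras differed by 2–6 mm on the wedge and pin positions, and I went by the wrist camera. In that view the catches at the clip's arm ends sat at -16 mm, matching the back reading. The scene view put the clip within about 2 mm of that. I saw no failed checks.

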